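Clamp a clevis bracket with a cam lock

ROBOT

A 6-joint arm with a two-finger parallel gripper is mounted at the origin on the work surface. World frame = base frame: x ahead of the robot, y to its left, z up, the work surface at z = 0. Lengths are in m, angles in degrees, forces in N, time in s.
With the tool pointing down it reaches from about 0.3 to 0.825 m from the base axis. Payload 5.4 kg.
Tool frame: the origin (TCP) lies between the finger pads; the fingertips stand 17 mm ahead of it and the grasp point (between the pads) lies 2 mm behind it; z points along the fingers, y is the line along which they close (so a half turn about z gives the same grasp; the last joint's range is limited). The gripper opens to 92 mm and grips with 3 to 60 N. Pads are 20 mm wide; open, the fingers measure 128 mm over their backs; the gripper's body (75 mm by 189 mm) begins 69 mm behind the grasp point.
Start: joints at [51.446, 9.076, 91.501, -0, 79.423, -12.038], TCP at [0.257, 0.514, 0.232] pointing down, gripper open.
Joint ranges: [-166.64, 166.64], [-54.1, 131.32], [10.49, 154.53], [-73.88, 253.88], [9.74, 151.15], [-171.62, 171.62]. Speed limits (degrees/s): [147.25, 147.25, 180, 180, 180, 180].

INTERFACE

Orientations are given as [roll, pitch, yaw] about the fixed x, y, z axes, in that order (R = Rz(yaw) Ry(pitch) Rx(roll)).
In Python, from bench import arm, get_image, trace, spot_point gives the robot as it stands. The module is installed in compiled form; this text tells all that it offers.
- The arm moves only by the tool carry_out, never from a script. Its argument "series" is a list that holds one entry, the list of rows, each a list of 7 numbers: the shift along the tool's x, y, z scaled (see below), then the turn, a rotation vector about the tool's x, y, z scaled (see below), then the opening, from 0 (shut) to 1 (fully open). A call has 1 to 5 rows; each row is the pose to reach, as a shift and turn from the pose commanded when the call began, along the tool's axes at that moment; what a row does not reach only later rows make up. The controller multiplies each number of a shift by 300 mm and each number of a turn by 90 degrees. A row lasts 1/10 s, in which the tool goes at most 50 mm and 8.59 degrees, less where a joint would pass 70% of its speed; a pose out of reach is approached as far as the arm can. A call with a number of a shift or a turn outside -1 to 1 is refused whole. A call with a gripper value outside its range is refused whole. The fingers move at their own pace and stop on an object; "grip_force" is the grip in N (left out, the last holds). Time passes only in rows, so rows that repeat a pose let the fingers close. It gives the time, the measured TCP pose, the force, the opening and the grip force at its end, in the units of the state.
- arm.state(): the state, without advancing time (a new reading comes with each control period).
- get_image(name): name is "scene" or "top" or "wrist"; returns a dict with "image" (400x640x3 uint8, red, green, blue), "camera_matrix" (3x3 intrinsics, pixels), "xyz" and "rotation" of the camera in the world; the wrist camera has in their place "tool_from_camera" (4x4, takes a point from camera to tool coordinates, whose origin is the TCP and whose axes are the flange's). Camera axes: x right, y down, z forward; pixel columns grow to the right and rows downward; lengths in m; the calibration is good to about 2 mm. The wrist camera is an equidistant fisheye: a pixel r from the principal point sees the ray r / f radians off the axis. A picture is of the moment at which its call begins: read the wrist's pose just before it. There is no depth.
- arm.finish_job(): hands the job in; it is judged then, once.
Trained networks look in a picture, given as the dict that the camera call returned (one of the last four; its "shot" number tells which), for a name from the list of things; names that differ only in an ending like _2 or _b are one class to them, and where a whole thing is asked for, a point or a joint stands for the part that bears it (a point fixed in the world has none). Each returns a list of dicts, best first, with "p" (0 to 1); they miss things now and then, are a little off and sometimes report something else, mostly with a low value. They report only what shows in the picture. A call takes as long as a camera call. They do not tell look-alikes from the thing itself.
- trace(picture, target): "region" (400x640 bool, what is visible of it) and "extent" ([left, top, right, bottom] in pixels, round what is visible of it).
- spot_point(picture, target): "location" ([column, row] in pixels: a listed point, or the origin of a listed thing).
The state is a dict: "time": time; "joints": joint angles; "joint_velocities": joint speeds; "effort": joint torques, N m; "tool_pos": TCP position; "tool_rot": TCP orientation; "contact_force": force on the tool from outside, world axes, zero at the start; "wrist_torque": the same for the moment, N m; "width": finger opening in m; "gripper_force": force on a finger pad.
Only numpy, scipy, OpenCV 4.12 (cv2) and the standard library are available. Lean on these libraries where they do the work, as an engineer would, in place of code of your own. Each camera call takes 0.05 s, during which the arm holds its last target. There are 200 camera calls.

TASK

Take the slotted driver out of its stand, set its blade into the slot of the cam disc on the blue fixture and turn the disc clockwise (seen from above) until it has pulled the clevis bracket in and clamped it snugly against the steel stop. Feel for the stop: quit turning as soon as it goes tight, do not overtighten, and do not press hard on the fixture. Then put the driver back upright in the hole of its stand and leave everything else on the bench where it is.

Things in the scene. Friction and masses are not known exactly. Their poses are not given: they have to be found in the camera images.
- fixture: Blue steel fixture screwed to the bench (cannot move). Origin on the bench under the cam disc's axis; x across, y along the fixture towards the bracket, z up. Base plate 110 x 190 x 12 mm, from y = -55 to +135 mm. Around the axis a housing 70 x 60 mm, top at 47 mm, with the steel cam disc flush in a round bore in its top. Beyond it two guide cheeks 18 mm high between which the bracket slides along y.
- cam (a joint): Turn of the cam disc in rad, growing clockwise from above; starts at -0.10 to 0.12 (open). It stays where it is left and turns freely with 0.1 to 0.25 N m until the bracket meets the stop, at 0.55 to 1.35 by how the stop is set; then the torque climbs about 0.2 N m per 0.1 rad. Snug is 0.4 to 0.48 N m in all (clamping force 18 to 36 N, half or more of it kept when the driver leaves); 0.6 N m is overtight.
- cam_slot (a point): Centre of the floor of the straight slot in the cam disc (disc 48 mm diameter, its top 8 mm above this point and 47 mm above the bench). The point turns with the disc: x along the slot, z up. Slot 21 mm long, 4.7 mm wide, 8 mm deep, square edged; seen from above it is the one dark line across the bright disc.
- bracket: Blue clevis bracket, 56 x 70 mm, 30 mm high with two round lugs to 73 mm, about 0.9 kg, loose between the guide cheeks of the fixture. Origin at the underside of its front face, which looks to its -y, to the stop and the cam; from that face a thin draw bolt with a barrel head (8 mm) reaches 31 mm into the cam. It starts with its front face 1 to 5 mm off the stop; turning the cam clockwise pulls it in.
- stop: Steel stop on the fixture (fixed), two pads 28 mm high either side of the bolt. Origin on the base plate at the face that meets the bracket's front face; same axes as the fixture. It is set along the fixture by hand and differs by 3.2 mm from job to job.
- driver: Slotted driver, 116 mm long, 0.14 kg. Origin at the middle of the blade's lower edge, z up along the shaft to the handle, x along the blade's width. Blade 18 mm wide (along x) and 3.2 mm thick; shaft 12 mm diameter; round steel collar 40 mm diameter from 50 to 56 mm; black handle 24 x 24 mm square with its flats facing x and y, from 56 to 116 mm. It starts upright in the stand, hanging by its collar on the stand's top.
- driver_collar (a point): On the driver's axis at the underside of the collar, 50 mm above the blade's edge; axes as the driver.
- stand: Aluminium block 80 x 70 x 55 mm fixed on the bench, with one upright through hole 26 mm in diameter in its middle. Origin on the bench under the hole, z up. The driver hangs in the hole, its blade's edge 5 mm above the bench.
- spare_clevis: Bystander: a second blue clevis bracket without a bolt, 56 x 70 x 73 mm, standing on the bench. Origin at the underside of its front face.
- wrench: Bystander: open-ended steel wrench 180 mm long lying on the bench. Origin under its middle.
- hammer: Bystander: hammer 260 mm long lying on the bench. Origin under its middle.
- oil_bottle: Bystander: white bottle, 52 mm diameter, 140 mm tall. Origin under its middle.
- collar: Bystander: steel ring 40 mm diameter, 16 mm high, flat on the bench. Origin under its middle.
Not all that is in view belongs to the job. Leave any green, red or yellow look-alike of the bracket alone.

How it is judged:
By the outcome, as a careful person would: the job done as asked, in the order asked, and still so for the second after the job is handed in, with the robot touching nothing.
It also fails if it takes over 67 s, if anything falls off the work surface, if the arm or the gripper's body presses on something with over 40 N, if the wrist force passes 120 N, or if a joint passes its speed limit or range.

## Working session

There is one attempt and no reset: what is moved stays moved. The work goes in short steps, Python scripts to look and compute and a tool call to move; the robot and the scene stay as the last step left them, time stands still between calls to the robot, and variables do not carry over. Pictures are saved under pics/ and viewed, at most 10 in all, crops included, and the job is handed in when it is done.

Besides the shell and the picture viewer there is one more tool, called after "Emit:" as name(argument=value, ...), one argument or row to a line, values as JSON. carry_out: Moves the arm, as the interface text tells. Shifts and turns lie within -1 to 1; 1 stands for 300 mm of shift or 90 degrees of turn. Its arguments: {"type":"object","properties":{"series":{"type":"array"},"grip_force":{"type":"number"}},"required":["series"]}

```bash
mkdir -p pics
cat > h.py <<'E'
import numpy as np, cv2
from bench import arm, get_image, trace, spot_point
from scipy.spatial.transform import Rotation as R
def save(p,n,box=None,s=1):
    im=p["image"][:,:,::-1]
    if box: im=im[box[1]:box[3],box[0]:box[2]]
    cv2.imwrite("pics/"+n,cv2.resize(im,None,fx=s,fy=s,interpolation=cv2.INTER_CUBIC))
def ray(p,uv,st=None):
    K=np.array(p["camera_matrix"]);x=(uv[0]-K[0,2])/K[0,0];y=(uv[1]-K[1,2])/K[1,1]
    if "tool_from_camera" in p:
        r=np.hypot(x,y);d=np.array([x/r*np.sin(r),y/r*np.sin(r),np.cos(r)]) if r>0 else np.array([0,0,1.])
        T=np.array(p["tool_from_camera"]);Rw=R.from_euler("xyz",st["tool_rot"],degrees=True).as_matrix()
        return np.array(st["tool_pos"])+Rw@T[:3,3],Rw@T[:3,:3]@d
    return np.array(p["xyz"]),np.array(p["rotation"])@np.array([x,y,1.])
def at(p,uv,z,st=None):
    o,d=ray(p,uv,st);return o+d*(z-o[2])/d[2]
E
cat > a.py <<'E'
from h import *
st=arm.state();print(st)
for c in ["scene","top","wrist"]:
    p=get_image(c);save(p,c+"0.png")
    print(c,p["camera_matrix"],p.get("xyz"),p.get("tool_from_camera"))
    for n,z in [("fixture",0),("cam_slot",.039),("driver",.005),("driver_collar",.055),("stand",0),("bracket",.012),("stop",.012),("spare_clevis",0),("wrench",0),("hammer",0),("oil_bottle",0),("collar",0)]:
        for q in spot_point(p,n)[:2]:
            print(n,round(q["p"],2),np.round(q["location"],1),at(p,q["location"],z,st).round(4))
E
python3 a.py
```

```text
{'time': 0.0, 'joints': array([ 5.14445463e+01,  9.11132281e+00,  9.15714614e+01, -1.70276153e-03,
        7.94220310e+01, -1.20350178e+01]), 'joint_velocities': array([-0.04580852, -0.06268211, -0.02641464, -0.02628599,  0.0526535 ,
       -0.05813257]), 'effort': array([-5.84688005e-04, -3.85551059e+01, -3.22118640e+01,  7.03071873e-02,
        3.75261821e-02, -1.40693669e-04]), 'tool_pos': array([0.25637443, 0.51402495, 0.23063812]), 'tool_rot': array([-1.79897140e+02, -2.02184899e-02,  1.53479860e+02]), 'contact_force': array([ 0.11561877,  0.1903881 , -0.49951044]), 'wrist_torque': array([0.0209614 , 0.00300303, 0.03054833]), 'gripper_force': 0.0, 'width': 0.09197978268731605}
scene [[497.95448632   0.         330.88789146]
 [  0.         497.95448632 200.68043682]
 [  0.           0.           1.        ]] [1.24958679 0.47026323 0.87368116] NoneTraceback (most recent call last):
  File "a.py", line 8, in <module>
    print(n,round(q["p"],2),np.round(q["location"],1),at(p,q["location"],z,st).round(4))
                                                      ~~^^^^^^^^^^^^^^^^^^^^^^
  File "h.py", line 16, in at
    o,d=ray(p,uv,st);return o+d*(z-o[2])/d[2]
                                         ~^^^
IndexError: invalid index to scalar variable.
```

```bash
sed -i 's/np.array(p\["rotation"\])@np.array/R.from_euler("xyz",p["rotation"],degrees=True).as_matrix()@np.array/' h.py; sed -i 's/print(st)/print(get_image("top")["rotation"])/' a.py; python3 a.py
```

```text
[-177.5394282     0.49900454  -91.6119912 ]
scene [[497.95448632   0.         330.88789146]
 [  0.         497.95448632 200.68043682]
 [  0.           0.           1.        ]] [1.24958679 0.47026323 0.87368116] None
fixture 0.64 [307.3 202. ] [ 0.5656 -0.0081  0.    ]
fixture 0.17 [307.9 193.8] [ 0.5414 -0.022   0.    ]
cam_slot 0.72 [304.6 194.9] [ 0.58   -0.0047  0.039 ]
driver 0.8 [425.3 246.4] [0.5491 0.2932 0.005 ]
driver_collar 0.67 [323.2 208.5] [0.6072 0.0635 0.055 ]
driver_collar 0.64 [432.9 235.6] [0.554  0.3055 0.055 ]
stand 0.93 [426.9 250.1] [ 0.5529  0.2995 -0.    ]
stand 0.55 [310.  207.1] [0.5765 0.0066 0.    ]
bracket 0.78 [323.4 206.6] [0.568  0.0393 0.012 ]
bracket 0.73 [343.9 156.5] [ 0.3873 -0.0088  0.012 ]
stop 0.38 [317.6 207.6] [0.5778 0.0293 0.012 ]
spare_clevis 0.7 [187.1 183.4] [ 0.6668 -0.3024  0.    ]
spare_clevis 0.52 [428.3 247.4] [0.5443 0.2991 0.    ]
wrench 0.9 [299.4 268.5] [0.7403 0.0846 0.    ]
wrench 0.46 [222.4 241.7] [ 0.7678 -0.105   0.    ]
hammer 0.72 [221.9 242.5] [ 0.7702 -0.1045 -0.    ]
oil_bottle 0.71 [389.9 301. ] [0.7131 0.2874 0.   
[... 947 characters left out ...]
5 [305.5 263.3] [0.3629 0.1468 0.    ]
wrist [[309.70691629   0.         322.89653889]
 [  0.         309.70691629 206.71499499]
 [  0.           0.           1.        ]] None [[ 2.94616857e-04 -9.58003963e-01 -2.86754810e-01  8.09976666e-02]
 [ 9.99999697e-01  4.88792160e-04 -6.05562846e-04 -3.81027703e-04]
 [ 7.20295109e-04 -2.86754544e-01  9.58003817e-01 -1.53267249e-01]
 [ 0.00000000e+00  0.00000000e+00  0.00000000e+00  1.00000000e+00]]
stand 0.73 [287.6 380.3] [ 0.5492  0.2961 -0.    ]
bracket 0.94 [354.2 321.3] [0.4636 0.4619 0.012 ]
bracket 0.86 [237.5 317.2] [0.3822 0.3051 0.012 ]
spare_clevis 0.19 [289.8 381.4] [0.5535 0.2982 0.    ]
wrench 0.28 [291.3 383. ] [0.5586 0.2984 0.    ]
```

View pics/top0.png

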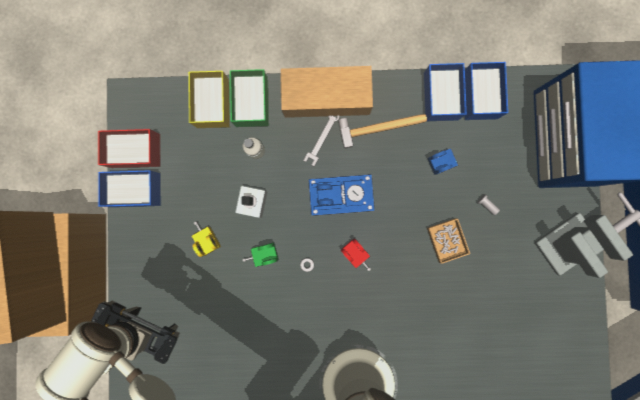

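View pics/wrist0.png

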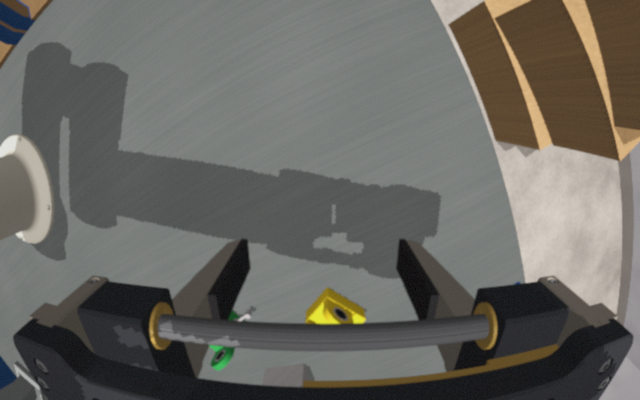

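Emit:
carry_out(
  series=[
    [[-0.6,-0.096,0,0,0,0,1],[-0.6,-0.096,0,0,0,0,1],[-0.6,-0.096,0,0,0,0,1],[-0.6,-0.096,0,0,0,0,1],[-0.6,-0.096,0,0,0,0,1]],
  ],
)

```text
time: 2.6
tool_pos: [0.4081, 0.4059, 0.2316]
tool_rot: [-180.0, 0.1, 153.2]
contact_force: [-0.3, 0.5, -0.1]
width: 0.0918
gripper_force: 0.0
```

Emit:
carry_out(
  series=[
    [[-0.6,-0.096,0,0,0,0,1],[-0.6,-0.096,0,0,0,0,1],[-0.6,-0.096,0,0,0,0,1],[-0.6,-0.096,0,0,0,0,1],[-0.6,-0.096,0,0,0,0,1]],
  ],
)

```text
time: 3.1
tool_pos: [0.5555, 0.3001, 0.2313]
tool_rot: [-180.0, 0.0, 153.3]
contact_force: [-0.2, 0.5, -0.5]
width: 0.0915
gripper_force: 0.0
```

```bash
cat > b.py <<'E'
from h import *
import sys
st=arm.state();p=get_image("wrist");save(p,sys.argv[1],s=1.25)
print(st["time"],st["tool_pos"],st["tool_rot"],st["joints"])
for n,z in [("cam_slot",.039),("driver",.005),("driver_collar",.055),("stand",0),("bracket",.012),("stop",.012)]:
    for q in spot_point(p,n)[:2]:
        print(n,round(q["p"],2),np.round(q["location"],1),at(p,q["location"],z,st).round(4))
for q in trace(p,"driver")[:1]+trace(p,"stand")[:1]: print(q["p"],q["extent"])
E
python3 b.py w1.png
```

```text
3.1 [0.55545912 0.30011755 0.23125273] [-1.79983145e+02  4.37414088e-02  1.53261540e+02] [ 1.74560202e+01  1.73400534e+01  8.18305396e+01 -4.31302378e-02
  8.08097974e+01 -4.57986319e+01]
cam_slot 0.65 [141.  287.9] [ 0.5663 -0.0106  0.039 ]
driver 0.69 [320.7 179.1] [0.551  0.2985 0.005 ]
driver_collar 0.79 [323.5 183.2] [0.5475 0.3041 0.055 ]
stand 0.61 [323.2 180. ] [0.5544 0.3003 0.    ]
stand 0.56 [257.3 342.9] [0.7464 0.0823 0.    ]
bracket 0.91 [ 84.6 167.7] [ 0.3644 -0.0102  0.012 ]
bracket 0.86 [410.   64.9] [0.4701 0.4601 0.012 ]
0.84 [305.6, 169.7, 343.8, 218.6]
0.59 [285.2, 141.7, 360.6, 233.3]
```

View pics/w1.png

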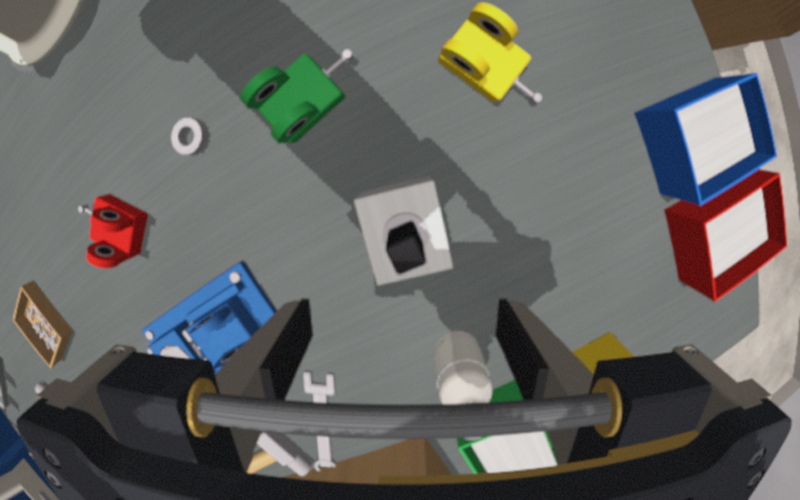

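```bash
cat >> h.py <<'E'
def rect(p,st,c,z,half=.05,n=400):
    """top-down map of plane z: column -> world +x, row -> world -y"""
    g=np.linspace(-half,half,n);X,Y=np.meshgrid(c[0]+g,c[1]-g)
    P=np.stack([X,Y,np.full_like(X,z)],-1)
    K=np.array(p["camera_matrix"])
    if st is not None:
        T=np.array(p["tool_from_camera"]);Rw=R.from_euler("xyz",st["tool_rot"],degrees=True).as_matrix()
        o=np.array(st["tool_pos"])+Rw@T[:3,3];q=(P-o)@(Rw@T[:3,:3])
        r=np.hypot(q[...,0],q[...,1]);s=np.arctan2(r,q[...,2])/np.maximum(r,1e-9)
    else:
        q=(P-np.array(p["xyz"]))@R.from_euler("xyz",p["rotation"],degrees=True).as_matrix();s=1/q[...,2]
    return cv2.remap(p["image"][:,:,::-1],(K[0,0]*q[...,0]*s+K[0,2]).astype(np.float32),(K[1,1]*q[...,1]*s+K[1,2]).astype(np.float32),cv2.INTER_CUBIC)
E
python3 - <<'E'
from h import *
st=arm.state();p=get_image("wrist")
a=rect(p,st,(.553,.302),.121);b=rect(p,st,(.553,.302),.055)
cv2.imwrite("pics/r1.png",np.hstack([a,b]))
m=(a.max(2)<70).astype(np.uint8)
n,l,s,c=cv2.connectedComponentsWithStats(m);k=1+np.argmax(s[1:,4]);print(s[k],c[k])
E
```

```text
[  110   136   131   108 11726] [175.60660072 188.6760191 ]
```

View pics/r1.png

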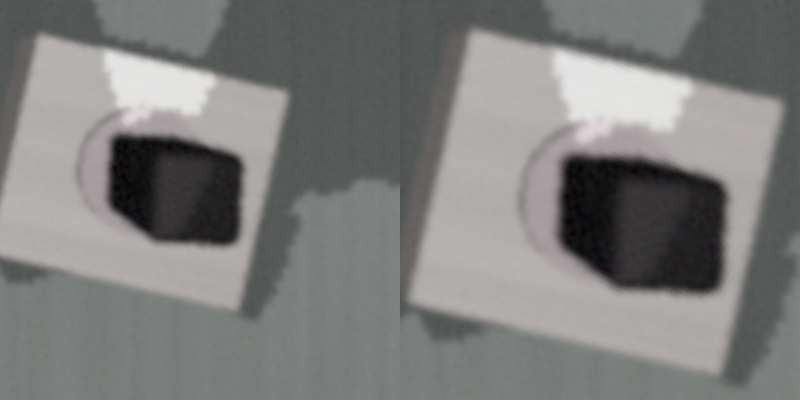

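Emit:
carry_out(
  series=[
    [[0.015,0.004,0.06,0,0,-0.09,1],[0.015,0.004,0.15,0,0,-0.18,1],[0.015,0.004,0.27,0,0,-0.263,1],[0.015,0.004,0.37,0,0,-0.263,1],[0.015,0.004,0.45,0,0,-0.263,1]],
  ],
)

```text
time: 4.1
tool_pos: [0.5485, 0.3053, 0.0945]
tool_rot: [-180.0, -0.1, 177.2]
contact_force: [-0.9, -0.3, 0.2]
width: 0.0918
gripper_force: 0.0
```

Emit:
carry_out(
  series=[
    [[0,0,0,0,0,0,0.5],[0,0,0,0,0,0,0.2],[0,0,0,0,0,0,0.2],[0,0,0,0,0,0,0.2],[0,0,0,0,0,0,0.2]],
  ],
  grip_force=40,
)

```text
time: 4.6
tool_pos: [0.5505, 0.3056, 0.0981]
tool_rot: [180.0, 0.1, 177.2]
contact_force: [0.0, -0.3, -0.7]
width: 0.054
gripper_force: 0.0
```

Emit:
carry_out(
  series=[
    [[0,0,0,0,0,0,0.1],[0,0,0,0,0,0,0.1],[0,0,0,0,0,0,0.1],[0,0,0,0,0,0,0.1]],
  ],
  grip_force=40,
)

```text
time: 5.0
tool_pos: [0.5496, 0.3051, 0.0966]
tool_rot: [-180.0, -0.0, 177.2]
contact_force: [0.2, -0.9, 0.8]
width: 0.0237
gripper_force: 40.0
```

Emit:
carry_out(
  series=[
    [[0,0,-0.1,0,0,0,0.1],[0,0,-0.25,0,0,0,0.1],[0,0,-0.4,0,0,0,0.1],[-0.05,-0.12,-0.41,0,0,0,0.1],[-0.09,-0.27,-0.41,0,0,0,0.1]],
  ],
)

```text
time: 5.5
tool_pos: [0.5738, 0.2238, 0.2221]
tool_rot: [179.9, 0.3, 177.3]
contact_force: [0.4, 0.3, -1.5]
width: 0.0238
gripper_force: 40.0
```

Emit:
carry_out(
  series=[
    [[-0.05,-0.16,0,0,0,0,0.1],[-0.1,-0.32,0,0,0,0,0.1],[-0.15,-0.48,0,0,0,0,0.1],[-0.18,-0.63,0,0,0,0,0.1],[-0.19,-0.73,0.1,0,0,0,0.1]],
  ],
)

```text
time: 6.0
tool_pos: [0.622, -0.0024, 0.1938]
tool_rot: [-179.9, 0.5, 177.0]
contact_force: [0.4, 0.3, -0.9]
width: 0.0239
gripper_force: 40.0
```

Emit:
carry_out(
  series=[
    [[0,0,0,0,0,0,0.1],[0,0,0,0,0,0,0.1]],
  ],
)

```text
time: 6.2
tool_pos: [0.6178, 0.0015, 0.1884]
tool_rot: [179.9, -0.2, 177.1]
contact_force: [0.9, 0.5, -0.4]
width: 0.0238
gripper_force: 40.0
```

```bash
sed -i 's/save(p,sys.argv\[1\],s=1.25)/save(p,sys.argv[1],s=1)/' b.py; python3 b.py w2.png
python3 - <<'E'
from h import *
st=arm.state();p=get_image("wrist");s=get_image("scene")
a=rect(p,st,(.578,0.0),.047,.04)
K=np.array(s["camera_matrix"]);Rc=R.from_euler("xyz",s["rotation"],degrees=True).as_matrix()
q=(np.array(st["tool_pos"])-[0,0,.05]-np.array(s["xyz"]))@Rc;u,v=(K@(q/q[2]))[:2].astype(int);print(u,v)
b=cv2.resize(s["image"][v-40:v+40,u-40:u+40,::-1],(400,400),interpolation=cv2.INTER_CUBIC)
cv2.imwrite("pics/r2.png",np.hstack([a,b]))
print(spot_point(p,"driver")[:1],spot_point(s,"driver")[:1])
E
```

```text
6.2 [0.61777639 0.00149163 0.18835863] [ 1.79936918e+02 -1.62387045e-01  1.77073940e+02] [-1.10726488e+01  1.73570150e+01  8.67384729e+01  4.06286614e-02
  7.60742030e+01 -9.81563362e+01]
cam_slot 0.83 [310.4 150.1] [ 0.5683 -0.0087  0.039 ]
cam_slot 0.38 [354.6 145.3] [0.5656 0.0348 0.039 ]
driver 0.88 [318.8 220.2] [ 0.6526 -0.0054  0.005 ]
driver_collar 0.55 [320.8 239.8] [ 0.6563 -0.003   0.055 ]
stand 0.56 [547.  134.1] [ 0.553   0.3019 -0.    ]
bracket 0.93 [540.4  13.4] [0.392  0.2903 0.012 ]
bracket 0.78 [354.1 144.5] [0.5673 0.0369 0.012 ]
stop 0.73 [349.8 147.4] [0.5702 0.0322 0.012 ]
stop 0.41 [308.7 149.1] [ 0.5699 -0.0116  0.012 ]
0.92 [291.3, 210.3, 352.2, 315.3]
0.97 [523.3, 98.5, 595.0, 181.1]
295 174
[{'location': [318.5, 220.4], 'p': 0.86}] [{'location': [294.8, 188.7], 'p': 0.62}]
```

View pics/r2.png

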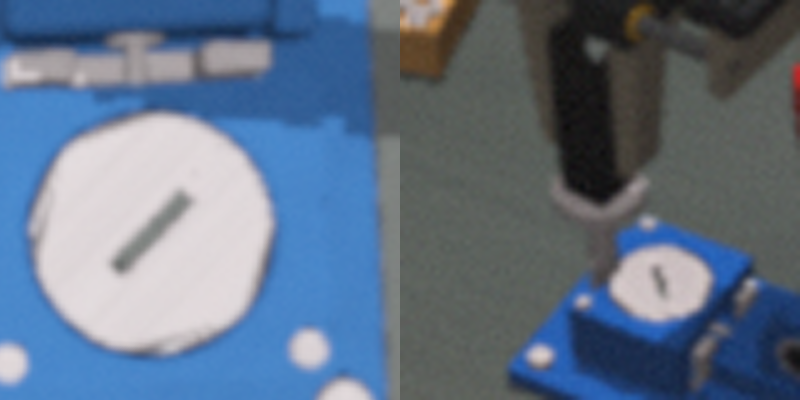

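View pics/w2.png

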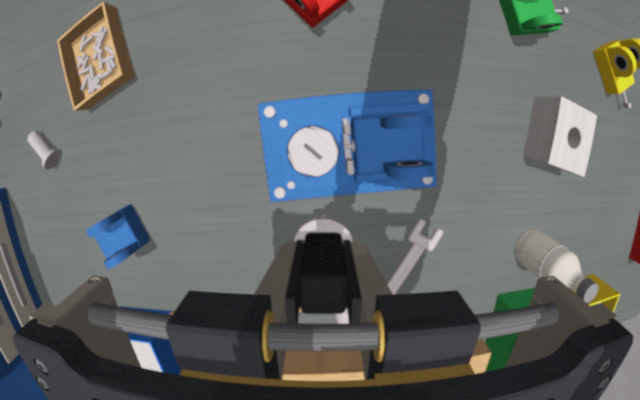

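Emit:
carry_out(
  series=[
    [[0,0,0,0,0,0.09,0.1],[0,0,0,0,0,0.18,0.1],[0,0,0,0,0,0.27,0.1],[0,0,0,0,0,0.36,0.1],[0,0,0,0,0,0.456,0.1]],
  ],
)

```text
time: 7.35
tool_pos: [0.6186, 0.0015, 0.1896]
tool_rot: [-180.0, -0.0, 135.8]
contact_force: [-0.3, -0.4, -1.1]
width: 0.0238
gripper_force: 40.0
```

Emit:
carry_out(
  series=[
    [[0,0,0,0,0,0,0.1],[0,0,0,0,0,0,0.1]],
  ],
)

```text
time: 7.55
tool_pos: [0.6186, 0.0015, 0.1896]
tool_rot: [-180.0, 0.0, 136.4]
contact_force: [0.2, -0.9, -1.2]
width: 0.0235
gripper_force: 40.0
```

Run:
```python
from h import *
st=arm.state();s=get_image("scene");p=get_image("wrist")
print(st["tool_pos"],st["tool_rot"])
K=np.array(s["camera_matrix"]);Rc=R.from_euler("xyz",s["rotation"],degrees=True).as_matrix()
q=(np.array(st["tool_pos"])-[0,0,.08]-np.array(s["xyz"]))@Rc;u,v=(K@(q/q[2]))[:2].astype(int);print(u,v)
b=cv2.resize(s["image"][v-20:v+20,u-20:u+20,::-1],(400,400),interpolation=cv2.INTER_CUBIC)
w=cv2.resize(p["image"][190:250,290:350,::-1],(400,400),interpolation=cv2.INTER_CUBIC)
cv2.imwrite("pics/r3.png",np.hstack([b,w]))
a=rect(p,st,(.568,-.006),.047,.03);cv2.imwrite("pics/slot.png",a)
m=((a.max(2)<150)&(a.min(2)>60)).astype(np.uint8)
n,l,t,c=cv2.connectedComponentsWithStats(m)
for k in range(1,n):
    if t[k,4]>300: print(t[k],c[k],cv2.minAreaRect(np.argwhere(l==k)[:,::-1].astype(np.float32)))
```

```text
[0.61864298 0.00146098 0.1895932 ] [-1.79997297e+02  4.47397145e-04  1.36359288e+02]
296 184
[ 123   29  160   39 1417] [192.15808045  45.12491179] ((200.90679931640625, 42.910926818847656), (30.405536651611328, 160.13079833984375), 83.3130874633789)
[ 151  156   98   99 2014] [199.51142006 206.3326713 ] ((200.75001525878906, 204.75), (19.091880798339844, 130.10765075683594), 45.0)
[ 316  205   56  119 1707] [343.78441711 267.05389572] ((345.4925231933594, 264.1985778808594), (20.08957862854004, 128.13650512695312), 21.960561752319336)
[379 329  21  35 471] [389.44798301 346.84713376] ((390.0690002441406, 344.82757568359375), (16.71257972717285, 36.02489471435547), 21.801410675048828)
```

View pics/r3.png

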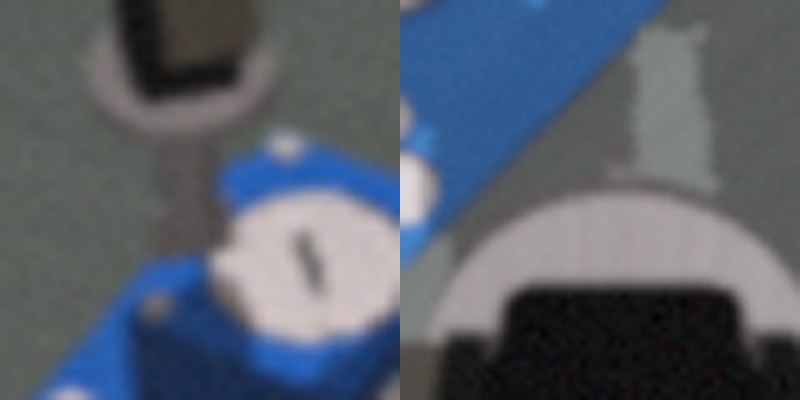

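Emit:
carry_out(
  series=[
    [[0.02,0.006,0,0,0,-0.095,0.1],[0.04,0.012,0.01,0,0,-0.19,0.1],[0.06,0.018,0.02,0,0,-0.285,0.1],[0.08,0.024,0.03,0,0,-0.38,0.1],[0.101,0.03,0.039,0,0,-0.475,0.1]],
  ],
)

```text
time: 8.15
tool_pos: [0.6029, 0.0292, 0.1778]
tool_rot: [180.0, -0.0, 179.4]
contact_force: [-0.3, -0.5, -1.6]
width: 0.0238
gripper_force: 40.0
```

Emit:
carry_out(
  series=[
    [[0,0,0,0,0,-0.095,0.1],[0,0,0,0,0,-0.19,0.1],[0,0,0,0,0,-0.285,0.1],[0,0,0,0,0,-0.38,0.1],[0,0,0,0,0,-0.475,0.1]],
  ],
)

```text
time: 8.65
tool_pos: [0.603, 0.029, 0.178]
tool_rot: [-180.0, 0.0, -137.9]
contact_force: [1.0, -0.5, -1.3]
width: 0.0239
gripper_force: 40.0
```

Emit:
carry_out(
  series=[
    [[0,0,0,0,0,-0.045,0.1],[0,0,0,0,0,-0.045,0.1],[0,0,0,0,0,-0.045,0.1],[0,0,0,0,0,-0.045,0.1]],
  ],
)

```text
time: 9.05
tool_pos: [0.603, 0.029, 0.1779]
tool_rot: [-180.0, 0.0, -134.3]
contact_force: [0.7, 0.0, -2.0]
width: 0.0235
gripper_force: 40.0
```

```bash
cat > c.py <<'E'
from h import *
S=[arm.state()];p=get_image("wrist")
for _ in range(4): get_image("top");S.append(arm.state())
st=dict(S[0]);st["tool_pos"]=np.mean([s["tool_pos"] for s in S],0)
print([s["tool_pos"].round(4) for s in S],[s["tool_rot"].round(2) for s in S],np.mean([s["wrist_torque"] for s in S],0),np.mean([s["contact_force"] for s in S],0))
a=rect(p,st,(.568,-.006),.047,.03)
br=cv2.inRange(a,(140,140,140),(255,255,255));n,l,t,c=cv2.connectedComponentsWithStats(br);k=1+np.argmax(t[1:,4]);print("disc",t[k],c[k])
h=cv2.morphologyEx((l==k).astype(np.uint8),cv2.MORPH_CLOSE,np.ones((45,45)))-(l==k)
n,l,t,c=cv2.connectedComponentsWithStats(h.astype(np.uint8))
for k in range(1,n):
    if t[k,4]>600:
        q=np.argwhere(l==k)[:,::-1];v=np.linalg.svd(q-q.mean(0),full_matrices=False)[2][0]
        print("slot",t[k],[.568+(c[k][0]-199.5)*.06/399,-.006-(c[k][1]-199.5)*.06/399],np.degrees(np.arctan2(-v[1],v[0]))%180)
tp=st["tool_pos"];b=rect(p,st,tp,tp[2]-.0355,.03)
cv2.imwrite("pics/r4.png",np.hstack([a,b]))
E
python3 c.py
```

```text
[array([0.603 , 0.029 , 0.1779]), array([0.603 , 0.029 , 0.1779]), array([0.603 , 0.029 , 0.1779]), array([0.603 , 0.029 , 0.1779]), array([0.603 , 0.029 , 0.1779])] [array([-180.  ,    0.  , -134.33]), array([-180.  ,   -0.  , -134.31]), array([ 180.  ,   -0.  , -134.31]), array([-180.  ,    0.  , -134.31]), array([-180. ,   -0. , -134.3])] [ 0.08768345  0.05032426 -0.01517331] [ 0.22657882 -0.19005785 -1.38123612]
disc [   41    42   323   323 78253] [202.44132493 203.99509284]
slot [ 154  156   97   99 2195] [np.float64(0.5681136211827975), np.float64(-0.007237158956617053)] 46.02863141420886
```

View pics/r4.png

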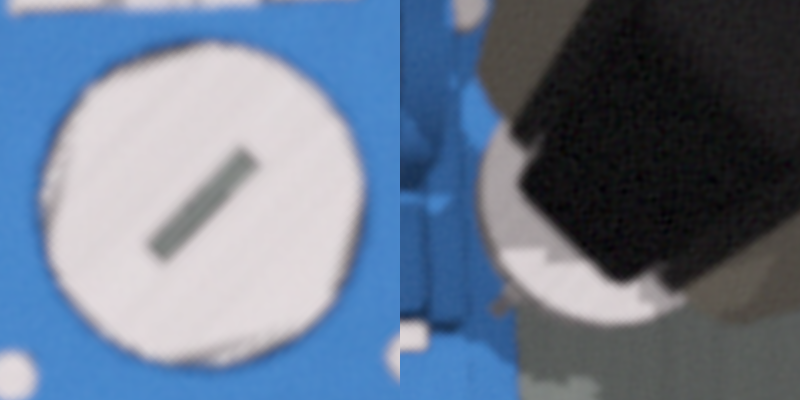

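Run:
```python
from h import *
st=arm.state();p=get_image("wrist");tp=st["tool_pos"]
# tool-frame rectification at blade plane: col -> tool y, row -> tool -x
import copy
s2=dict(st)
for zz in (.0855,.0915):
    b=rect(p,st,tp,tp[2]-zz,.03)
    # rotate so that tool x is up
    M=cv2.getRotationMatrix2D((199.5,199.5),0,1)
    g=np.linspace(-.03,.03,400);ty,tx=np.meshgrid(g,-g)
    Rw=R.from_euler("xyz",st["tool_rot"],degrees=True).as_matrix()
    X=tx*Rw[0,0]+ty*Rw[0,1];Y=tx*Rw[1,0]+ty*Rw[1,1]
    a=cv2.remap(b,((X+.03)/.06*399).astype(np.float32),((.03-Y)/.06*399).astype(np.float32),cv2.INTER_LINEAR)
    cv2.imwrite(f"pics/bl{zz}.png",a)
    for r in range(100,200,8): print(zz,"tx=%.1f"%(-g[r]*1e3),a[r,150:251:5].mean(1).astype(int))
```

```text
0.0855 tx=15.0 [135 134 133 131 133 133 132 129 120 111 108 106  96  76  58  58  72  81
  88  94  92]
0.0855 tx=13.8 [125 126 126 126 126 126 123 114 103  97  96  94  88  78  71  77  86  91
  93  95  95]
0.0855 tx=12.6 [103 102 102 102 104 103 101  99  99  96  95  95  93  87  83  88  93  94
  96  96  97]
0.0855 tx=11.4 [96 95 95 97 94 95 94 94 93 97 97 95 95 91 87 89 93 92 93 96 97]
0.0855 tx=10.2 [94 94 94 95 95 96 96 95 96 97 95 96 99 94 89 86 89 90 94 96 96]
0.0855 tx=8.9 [87 91 95 95 96 95 96 95 97 96 98 98 96 95 92 91 87 87 89 90 94]
0.0855 tx=7.7 [88 90 92 93 94 96 95 95 95 94 93 96 97 96 96 95 94 90 85 88 90]
0.0855 tx=6.5 [89 90 91 88 91 93 95 95 91 91 92 94 96 95 95 95 94 96 96 94 91]
0.0855 tx=5.3 [90 89 88 88 90 90 89 90 90 88 91 92 92 94 93 95 96 95 97 96 96]
0.0855 tx=4.1 [ 90  89  91  88  90  87  90  94  99 100 101 103 102  96  96  97  93  95
  97  99  98]
0.0855 tx=2.9 [ 89  89  90  88  91  95  99 108 115 118 119 118 113 105 101  98 100  99
  99  97  98]
0.0855 tx=1.7 [ 96  96  94  94  94  97 102 108 110 112 114 115 109  98 101 105 106 105
 103  99  95]
0.0855 tx=0.5 [
[... 549 characters left out ...]
91 86 91 94 92 94 95 97]
0.0915 tx=8.9 [96 96 95 97 93 98 97 95 95 98 96 94 95 90 87 85 91 92 92 96 97]
0.0915 tx=7.7 [91 93 94 95 96 95 96 96 97 97 97 98 98 96 91 88 86 88 91 93 95]
0.0915 tx=6.5 [86 90 95 94 94 94 96 94 96 97 95 96 96 96 95 95 91 88 86 87 91]
0.0915 tx=5.3 [90 91 91 91 94 95 95 96 93 92 92 95 98 96 96 95 95 94 90 90 90]
0.0915 tx=4.1 [88 89 89 89 91 92 94 93 90 90 91 92 93 94 93 95 96 96 97 96 95]
0.0915 tx=2.9 [90 89 88 88 89 88 88 91 92 90 92 95 95 95 93 95 94 95 96 96 96]
0.0915 tx=1.7 [ 88  89  91  88  90  90  94  99 106 109 108 110 108 101  98  97  95  95
  96  98  99]
0.0915 tx=0.5 [ 92  92  90  90  93  98 101 109 117 120 121 121 114 103 102 101 102 102
 101  97  96]
```

View pics/bl0.0915.png

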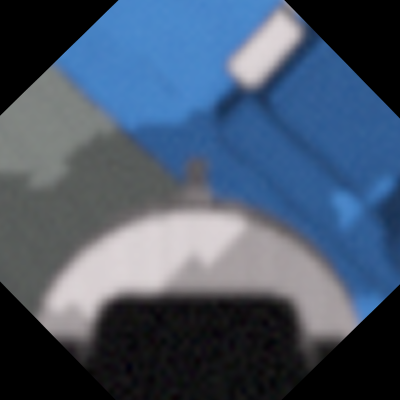

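Emit:
carry_out(
  series=[
    [[0.09,0,0,0,0,0,0.1],[0.174,0.001,0,0,0,0,0.1],[0.174,0.001,0.06,0,0,0,0.1],[0.174,0.001,0.121,0,0,0,0.1],[0.174,0.001,0.121,0,0,0,0.1]],
  ],
)

```text
time: 9.85
tool_pos: [0.5648, -0.008, 0.1394]
tool_rot: [179.8, -0.1, -134.3]
contact_force: [-0.9, 0.1, -1.0]
width: 0.0238
gripper_force: 40.0
```

Emit:
carry_out(
  series=[
    [[0,0,0.005,0,0,0,0.1],[0,0,0.01,0,0,0,0.1],[0,0,0.014,0,0,0,0.1],[0,0,0.014,0,0,0,0.1]],
  ],
)

```text
time: 10.25
tool_pos: [0.5666, -0.0081, 0.1378]
tool_rot: [-180.0, 0.0, -134.3]
contact_force: [-0.5, 0.8, -1.4]
width: 0.0238
gripper_force: 40.0
```

Run:
```python
from h import *
S=[]
for _ in range(3): S.append(arm.state());p=get_image("scene")
for k in ("tool_pos","tool_rot","contact_force","wrist_torque"): print(k,np.mean([s[k] for s in S],0).round(4))
```

```text
tool_pos [ 0.5666 -0.0081  0.1378]
tool_rot [-1.799751e+02  1.470000e-02 -1.342815e+02]
contact_force [-0.113   0.611  -1.5312]
wrist_torque [ 0.0549  0.0183 -0.0228]
```

Emit:
carry_out(
  series=[
    [[0,0,0.003,0,0,0,0.1],[0,0,0.006,0,0,0,0.1],[0,0,0.006,0,0,0,0.1]],
  ],
)

```text
time: 10.7
tool_pos: [0.5662, -0.0081, 0.1354]
tool_rot: [180.0, -0.0, -134.3]
contact_force: [-0.4, 0.3, -1.1]
width: 0.0238
gripper_force: 40.0
```

```bash
cat > s.py <<'E'
from h import *
S=[]
for _ in range(3): S.append(arm.state());p=get_image("scene")
for k in ("time","tool_pos","tool_rot","contact_force","wrist_torque"): print(k,np.mean([s[k] for s in S],0).round(4))
E
python3 s.py
```

```text
time 10.75
tool_pos [ 0.5663 -0.0081  0.1355]
tool_rot [ 1.799862e+02 -8.500000e-03 -1.342902e+02]
contact_force [ 0.0689 -0.0872 -1.1092]
wrist_torque [0.1161 0.0177 0.0087]
```

Emit:
carry_out(
  series=[
    [[0,0,0.004,0,0,0,0.1],[0,0,0.008,0,0,0,0.1],[0,0,0.011,0,0,0,0.1],[0,0,0.011,0,0,0,0.1]],
  ],
  grip_force=60,
)

```text
time: 11.25
tool_pos: [0.5662, -0.0081, 0.132]
tool_rot: [180.0, -0.0, -134.3]
contact_force: [-0.4, 0.9, -2.0]
width: 0.0236
gripper_force: 60.0
```

```bash
python3 s.py
```

```text
time 11.3
tool_pos [ 0.5663 -0.0081  0.1321]
tool_rot [ 1.799856e+02 -8.500000e-03 -1.342903e+02]
contact_force [-0.0703  0.3895 -1.5109]
wrist_torque [ 0.1074  0.0553 -0.0039]
```

Emit:
carry_out(
  series=[
    [[-0.0001,0.0004,0,0,0,0.033,0.1],[-0.0002,0.0008,0,0,0,0.0667,0.1],[-0.0005,0.0016,0,0,0,0.133,0.1],[-0.0005,0.0016,0,0,0,0.133,0.1]],
  ],
)

```text
time: 11.8
tool_pos: [0.5661, -0.0076, 0.1324]
tool_rot: [180.0, -0.0, -146.3]
contact_force: [-0.1, -0.1, -0.6]
width: 0.0239
gripper_force: 60.0
```

```bash
python3 s.py
```

```text
time 11.85
tool_pos [ 0.5661 -0.0076  0.1324]
tool_rot [ 1.799918e+02 -2.900000e-03 -1.461713e+02]
contact_force [-0.3553  0.4288 -0.536 ]
wrist_torque [0.1719 0.1361 0.0918]
```

Emit:
carry_out(
  series=[
    [[-0.0002,0.0008,0,0,0,0.0667,0.1],[-0.0005,0.0016,0,0,0,0.133,0.1],[-0.0005,0.0016,0,0,0,0.133,0.1]],
  ],
)

```text
time: 12.25
tool_pos: [0.5658, -0.0071, 0.1323]
tool_rot: [180.0, -0.0, -158.2]
contact_force: [-0.9, 1.2, -0.3]
width: 0.0237
gripper_force: 60.0
```

```bash
python3 s.py
```

```text
time 12.3
tool_pos [ 0.5659 -0.0071  0.1323]
tool_rot [ 1.799813e+02 -1.270000e-02 -1.580830e+02]
contact_force [-0.805   1.0562 -0.2495]
wrist_torque [0.2575 0.263  0.1291]
```

Emit:
carry_out(
  series=[
    [[-0.0001,0.0004,0,0,0,0.033,0.1],[-0.0002,0.0007,0,0,0,0.05,0.1],[-0.0002,0.0007,0,0,0,0.05,0.1]],
  ],
)

```text
time: 12.7
tool_pos: [0.5658, -0.0069, 0.1323]
tool_rot: [180.0, -0.0, -162.7]
contact_force: [-1.4, 1.3, 1.6]
width: 0.0232
gripper_force: 60.0
```

```bash
python3 s.py
```

```text
time 12.75
tool_pos [ 0.5659 -0.0069  0.1323]
tool_rot [ 1.799836e+02 -1.240000e-02 -1.626514e+02]
contact_force [-1.5519  1.6008  0.7963]
wrist_torque [0.404  0.4217 0.119 ]
```

Emit:
carry_out(
  series=[
    [[0.0005,0.0016,0,0,0,0.033,0.1],[0.0005,0.0019,0,0,0,0.04,0.1],[0.0005,0.0019,0,0,0,0.04,0.1]],
  ],
)

```text
time: 13.15
tool_pos: [0.5657, -0.0066, 0.1323]
tool_rot: [-180.0, 0.0, -166.3]
contact_force: [-1.0, 1.7, 0.1]
width: 0.0236
gripper_force: 60.0
```

```bash
python3 s.py
```

```text
time 13.2
tool_pos [ 0.5657 -0.0067  0.1323]
tool_rot [-1.799835e+02  5.600000e-03 -1.662664e+02]
contact_force [-1.0757  1.0329 -0.0376]
wrist_torque [0.1862 0.3241 0.1337]
```

Emit:
carry_out(
  series=[
    [[-0.0001,0.0004,0,0,0,0.033,0.1],[-0.0001,0.0006,0,0,0,0.04,0.1],[-0.0001,0.0006,0,0,0,0.04,0.1]],
  ],
)

```text
time: 13.6
tool_pos: [0.5657, -0.0064, 0.1323]
tool_rot: [-180.0, 0.0, -169.9]
contact_force: [-2.1, 0.4, 0.2]
width: 0.0238
gripper_force: 60.0
```

```bash
python3 s.py
```

```text
time 13.65
tool_pos [ 0.5657 -0.0064  0.1323]
tool_rot [-1.799868e+02  4.500000e-03 -1.698720e+02]
contact_force [-1.3618 -0.175   0.3971]
wrist_torque [0.1295 0.2959 0.14  ]
```

Emit:
carry_out(
  series=[
    [[0.0005,0.0004,0,0,0,0.033,0.1],[0.0005,0.0006,0,0,0,0.044,0.1],[0.0005,0.0006,0,0,0,0.044,0.1]],
  ],
)

```text
time: 14.05
tool_pos: [0.5656, -0.0063, 0.1324]
tool_rot: [-180.0, 0.0, -173.8]
contact_force: [-1.0, -0.6, -0.2]
width: 0.0238
gripper_force: 60.0
```

```bash
python3 s.py
```

```text
time 14.1
tool_pos [ 0.5656 -0.0062  0.1323]
tool_rot [-1.799905e+02  1.790000e-02 -1.738402e+02]
contact_force [-0.7006  0.2153 -0.0181]
wrist_torque [0.0594 0.177  0.1658]
```

Emit:
carry_out(
  series=[
    [[-0.0001,0.0004,0,0,0,0.033,0.1],[-0.0001,0.0006,0,0,0,0.044,0.1],[-0.0001,0.0006,0,0,0,0.044,0.1]],
  ],
)

```text
time: 14.5
tool_pos: [0.5656, -0.0061, 0.1324]
tool_rot: [-180.0, 0.0, -177.8]
contact_force: [0.0, -0.4, -0.5]
width: 0.0236
gripper_force: 60.0
```

```bash
python3 s.py
```

```text
time 14.55
tool_pos [ 0.5656 -0.006   0.1324]
tool_rot [-1.799936e+02  1.470000e-02 -1.778009e+02]
contact_force [-0.0096 -0.1624 -0.4365]
wrist_torque [0.0385 0.0875 0.1429]
```

Emit:
carry_out(
  series=[
    [[-0.0001,0.0004,0,0,0,0.033,0.1],[-0.0001,0.0006,0,0,0,0.044,0.1],[-0.0001,0.0006,0,0,0,0.044,0.1]],
  ],
)

```text
time: 14.95
tool_pos: [0.5656, -0.0058, 0.1323]
tool_rot: [-180.0, 0.0, 178.2]
contact_force: [0.1, -0.7, 0.2]
width: 0.0235
gripper_force: 60.0
```

```bash
python3 s.py
```

```text
time 15.0
tool_pos [ 0.5656 -0.0058  0.1323]
tool_rot [-1.79998e+02  1.09000e-02  1.78243e+02]
contact_force [-0.0423 -0.3158 -0.0693]
wrist_torque [0.0463 0.0237 0.189 ]
```

Emit:
carry_out(
  series=[
    [[-0.0001,0.0004,0,0,0,0.033,0.1],[-0.0001,0.0006,0,0,0,0.044,0.1],[-0.0001,0.0006,0,0,0,0.044,0.1]],
  ],
)

```text
time: 15.4
tool_pos: [0.5656, -0.0056, 0.1324]
tool_rot: [-180.0, 0.0, 174.3]
contact_force: [-0.3, -0.2, 1.0]
width: 0.0236
gripper_force: 60.0
```

```bash
python3 s.py
```

```text
time 15.45
tool_pos [ 0.5655 -0.0056  0.1323]
tool_rot [-5.999980e+01  5.300000e-03  1.742828e+02]
contact_force [-0.4762 -0.0509  0.595 ]
wrist_torque [0.0702 0.0237 0.2106]
```

Emit:
carry_out(
  series=[
    [[-0.0001,0.0003,0,0,0,0.02,0.1],[-0.0001,0.0004,0,0,0,0.033,0.1],[-0.0001,0.0004,0,0,0,0.033,0.1]],
  ],
)

```text
time: 15.85
tool_pos: [0.5656, -0.0055, 0.1323]
tool_rot: [180.0, 0.0, 171.3]
contact_force: [-0.4, 0.8, 0.4]
width: 0.024
gripper_force: 60.0
```

```bash
python3 s.py
```

```text
time 15.9
tool_pos [ 0.5656 -0.0055  0.1323]
tool_rot [1.799973e+02 2.700000e-03 1.712869e+02]
contact_force [0.119  0.7543 0.3869]
wrist_torque [0.0884 0.0283 0.2614]
```

Emit:
carry_out(
  series=[
    [[-0.0001,0.0003,0,0,0,0.02,0.1],[-0.0001,0.0004,0,0,0,0.033,0.1],[-0.0001,0.0004,0,0,0,0.033,0.1]],
  ],
)

```text
time: 16.3
tool_pos: [0.5656, -0.0054, 0.1323]
tool_rot: [180.0, 0.0, 168.3]
contact_force: [0.5, 0.6, -0.1]
width: 0.0237
gripper_force: 60.0
```

```bash
python3 s.py
```

```text
time 16.35
tool_pos [ 0.5656 -0.0054  0.1323]
tool_rot [1.799931e+02 5.000000e-04 1.683075e+02]
contact_force [-0.499   0.4382  0.3152]
wrist_torque [0.1994 0.0656 0.2413]
```

Emit:
carry_out(
  series=[
    [[-0.0001,0.0003,0,0,0,0.02,0.1],[-0.0001,0.0004,0,0,0,0.033,0.1],[-0.0001,0.0004,0,0,0,0.033,0.1]],
  ],
)

```text
time: 16.75
tool_pos: [0.5657, -0.0052, 0.1323]
tool_rot: [180.0, -0.0, 165.3]
contact_force: [-1.0, 0.7, 0.4]
width: 0.0238
gripper_force: 60.0
```

```bash
python3 s.py
```

```text
time 16.8
tool_pos [ 0.5657 -0.0052  0.1323]
tool_rot [ 1.799922e+02 -2.200000e-03  1.653411e+02]
contact_force [-0.3841  1.0111  0.3248]
wrist_torque [0.2579 0.0217 0.2242]
```

Emit:
carry_out(
  series=[
    [[-0.0001,0.0003,0,0,0,0.02,0.1],[-0.0001,0.0004,0,0,0,0.033,0.1],[-0.0001,0.0004,0,0,0,0.033,0.1]],
  ],
)

```text
time: 17.2
tool_pos: [0.5657, -0.0051, 0.1323]
tool_rot: [180.0, -0.0, 162.4]
contact_force: [0.1, 1.3, 1.1]
width: 0.0239
gripper_force: 60.0
```

```bash
python3 s.py
```

```text
time 17.25
tool_pos [ 0.5657 -0.0051  0.1323]
tool_rot [ 1.799888e+02 -3.600000e-03  1.623750e+02]
contact_force [-0.0051  1.5331  1.0746]
wrist_torque [0.4047 0.0588 0.3013]
```

```bash
sed -i 's/range(3)/range(6)/' s.py
```

Emit:
carry_out(
  series=[
    [[-0.0001,0.0008,0,0,0,0.011,0.1],[-0.0001,0.0012,0,0,0,0.022,0.1],[-0.0001,0.0012,0,0,0,0.022,0.1]],
  ],
)

```text
time: 17.65
tool_pos: [0.5658, -0.0049, 0.1323]
tool_rot: [-180.0, -0.0, 160.3]
contact_force: [-0.8, 0.9, 2.4]
width: 0.0234
gripper_force: 60.0
```

```bash
python3 s.py
```

```text
time 17.775
tool_pos [ 0.5658 -0.0049  0.1323]
tool_rot [-1.799905e+02 -9.400000e-03  1.603697e+02]
contact_force [-1.0726  0.7835  2.0104]
wrist_torque [0.2999 0.2556 0.3444]
```

Emit:
carry_out(
  series=[
    [[0.0001,0.0001,0,0,0,0.011,0.1],[0.0001,0.0002,0,0,0,0.022,0.1],[0.0001,0.0002,0,0,0,0.022,0.1]],
  ],
)

```text
time: 18.25
tool_pos: [0.5658, -0.0048, 0.1323]
tool_rot: [-180.0, -0.0, 158.4]
contact_force: [-0.9, 1.5, 1.8]
width: 0.0235
gripper_force: 60.0
```

```bash
python3 s.py
```

```text
time 18.375
tool_pos [ 0.5658 -0.0048  0.1323]
tool_rot [-1.799978e+02 -5.400000e-03  1.583863e+02]
contact_force [-1.4035  0.9703  2.3081]
wrist_torque [0.3123 0.338  0.4221]
```

Emit:
carry_out(
  series=[
    [[0,0.0001,0,0,0,0.006,0.1],[0,0.0001,0,0,0,0.006,0.1]],
  ],
)

```text
time: 18.75
tool_pos: [0.5658, -0.0047, 0.1323]
tool_rot: [-180.0, -0.0, 157.8]
contact_force: [-1.4, 1.5, 2.5]
width: 0.024
gripper_force: 60.0
```

```bash
python3 s.py
```

```text
time 18.875
tool_pos [ 0.5658 -0.0048  0.1323]
tool_rot [-1.199990e+02 -4.100000e-03  1.578469e+02]
contact_force [-1.4575  1.1479  2.8376]
wrist_torque [0.3238 0.3752 0.4356]
```

Emit:
carry_out(
  series=[
    [[0,0,0,0,0,-0.015,0.1],[0,0,0,0,0,-0.033,0.1],[0,0,0,0,0,-0.033,0.1]],
  ],
)

```text
time: 19.35
tool_pos: [0.5658, -0.0049, 0.1323]
tool_rot: [-180.0, -0.0, 160.9]
contact_force: [-1.3, 0.9, 2.0]
width: 0.0236
gripper_force: 60.0
```

```bash
python3 s.py
```

```text
time 19.475
tool_pos [ 0.5658 -0.0049  0.1323]
tool_rot [-1.799903e+02 -4.100000e-03  1.608208e+02]
contact_force [-1.4395  0.3132  2.209 ]
wrist_torque [0.1336 0.489  0.2204]
```

Emit:
carry_out(
  series=[
    [[0,0,0,0,0,-0.015,0.1],[0,0,0,0,0,-0.03,0.1],[0,0,0,0,0,-0.03,0.1]],
  ],
)

```text
time: 19.95
tool_pos: [0.5658, -0.005, 0.1323]
tool_rot: [-180.0, 0.0, 163.6]
contact_force: [-1.3, 0.4, 2.2]
width: 0.0238
gripper_force: 60.0
```

```bash
python3 s.py
```

```text
time 20.075
tool_pos [ 0.5658 -0.0049  0.1322]
tool_rot [-1.799826e+02  3.000000e-04  1.635205e+02]
contact_force [-1.6691 -0.325   1.7248]
wrist_torque [-0.1665  0.5024  0.0656]
```

Emit:
carry_out(
  series=[
    [[0,0,-0.015,0,0,0,0.1],[0,0,-0.04,0,0,0,0.1],[0,0,-0.12,0,0,0,0.1],[0,0,-0.22,0,0,0,0.1],[0,0,-0.31,0,0,0,0.1]],
  ],
)

```text
time: 20.75
tool_pos: [0.5663, -0.0044, 0.2273]
tool_rot: [179.9, 0.1, 163.5]
contact_force: [1.2, 0.1, -2.1]
width: 0.0234
gripper_force: 60.0
```

```bash
sed 's/get_image("top")/None/; s/r4.png/r5.png/' c.py > d.py; python3 d.py; python3 s.py
```

```text
[array([ 0.5663, -0.0044,  0.2273]), array([ 0.5689, -0.005 ,  0.2328]), array([ 0.5689, -0.005 ,  0.2328]), array([ 0.5689, -0.005 ,  0.2328]), array([ 0.5689, -0.005 ,  0.2328])] [array([1.7994e+02, 9.0000e-02, 1.6352e+02]), array([179.91,   0.58, 163.52]), array([179.91,   0.58, 163.52]), array([179.91,   0.58, 163.52]), array([179.91,   0.58, 163.52])] [ 0.01732363 -0.09397147  0.00434372] [1.79639188 0.26278874 1.47630101]
disc [   57    52   330   325 78249] [218.93542409 211.24328745]
slot [ 378  157   22   72 1110] [np.float64(0.5968766510871774), np.float64(-0.004522928943981576)] 93.0498889464046
slot [ 167  196  135   36 2213] [np.float64(0.574054551199508), np.float64(-0.007998138137934083)] 172.15522160095512
slot [347 226  29  45 885] [np.float64(0.5924073743681236), np.float64(-0.01288611358905739)] 95.55152268402983
time 20.925
tool_pos [ 0.567  -0.0047  0.2274]
tool_rot [179.9526   0.2225 163.5196]
contact_force [ 0.2203 -0.3078 -0.7029]
wrist_torque [ 0.0019 -0.0093 -0.0104]
```

Emit:
carry_out(
  series=[
    [[0.05,0.15,0,0,0,0,0.1],[0.1,0.3,0,0,0,0,0.1],[0.16,0.45,0,0,0,0,0.1],[0.21,0.6,0,0,0,0,0.1],[0.26,0.75,0,0,0,0,0.1]],
  ],
)

```text
time: 21.6
tool_pos: [0.5537, 0.2349, 0.2236]
tool_rot: [-179.9, -0.1, 163.5]
contact_force: [2.3, -0.1, -0.6]
width: 0.0235
gripper_force: 60.0
```

Emit:
carry_out(
  series=[
    [[0.05,0.14,0,0,0,0,0.1],[0.081,0.223,0,0,0,0,0.1],[0.081,0.223,0.1,0,0,0,0.1],[0.081,0.223,0.13,0,0,0,0.1],[0.081,0.223,0.13,0,0,0,0.1]],
  ],
)

```text
time: 22.1
tool_pos: [0.5486, 0.3032, 0.1828]
tool_rot: [-179.8, -0.3, 163.5]
contact_force: [-0.1, 0.7, -0.9]
width: 0.023
gripper_force: 60.0
```

```bash
python3 s.py;  python3 - <<'E'
from h import *
st=arm.state();p=get_image("wrist")
for q in trace(p,"stand")[:1]: print(q["p"],q["extent"])
for q in spot_point(p,"stand")[:2]: print(q["p"],q["location"],at(p,q["location"],0,st))
E
```

```text
time 22.225
tool_pos [0.5505 0.3035 0.186 ]
tool_rot [ 3.570000e-02 -4.870000e-02  1.634685e+02]
contact_force [ 0.1117  0.0919 -1.1132]
wrist_torque [0.03   0.025  0.0123]
0.8 [282.8, 157.3, 359.9, 244.1]
0.7 [320.3, 190.8] [0.55274644 0.29998256 0.        ]
```

Emit:
carry_out(
  series=[
    [[0,0,0.07,0,0,0,0.1],[0,0,0.13,0,0,0,0.1],[0,0,0.16,0,0,0,0.1],[0,0,0.19,0,0,0,0.1],[0,0,0.19,0,0,0,0.1]],
  ],
)

```text
time: 23.05
tool_pos: [0.55, 0.3039, 0.1283]
tool_rot: [-179.9, -0.1, 163.5]
contact_force: [-0.6, -0.5, -1.9]
width: 0.0238
gripper_force: 60.0
```

```bash
python3 s.py
```

```text
time 23.175
tool_pos [0.5508 0.3042 0.1297]
tool_rot [5.998000e+01 3.020000e-02 1.635194e+02]
contact_force [-0.0438 -0.2993 -1.6355]
wrist_torque [0.0206 0.0186 0.003 ]
```

Entered freely. Lower to about 1 mm above seating.

Emit:
carry_out(
  series=[
    [[0,0,0.04,0,0,0,0.1],[0,0,0.08,0,0,0,0.1],[0,0,0.1,0,0,0,0.1],[0,0,0.107,0,0,0,0.1],[0,0,0.107,0,0,0,0.1]],
  ],
)

```text
time: 23.85
tool_pos: [0.5503, 0.3041, 0.0966]
tool_rot: [-180.0, -0.0, 163.5]
contact_force: [-0.5, -0.5, -0.6]
width: 0.0239
gripper_force: 60.0
```

```bash
python3 s.py
```

```text
time 23.975
tool_pos [0.5504 0.3041 0.0967]
tool_rot [-1.799827e+02 -2.600000e-02  1.635189e+02]
contact_force [-0.177   0.2956 -1.2493]
wrist_torque [-0.0126  0.0194 -0.0111]
```

Emit:
carry_out(
  series=[
    [[0,0,0,0,0,0,0.4],[0,0,0,0,0,0,0.8],[0,0,0,0,0,0,0.8],[0,0,0,0,0,0,0.8],[0,0,0,0,0,0,0.8]],
  ],
)

```text
time: 24.65
tool_pos: [0.5506, 0.3042, 0.0973]
tool_rot: [180.0, 0.0, 163.5]
contact_force: [0.2, -0.2, -0.1]
width: 0.0618
gripper_force: 0.0
```

Emit:
carry_out(
  series=[
    [[0,0,-0.06,0,0,0,0.8],[0,0,-0.2,0,0,0,0.8],[0,0,-0.35,0,0,0,0.8],[0.05,-0.15,-0.4,0,0,0,0.8],[0.1,-0.3,-0.4,0,0,0,0.8]],
  ],
)

```text
time: 25.15
tool_pos: [0.4981, 0.2264, 0.2213]
tool_rot: [179.8, 0.4, 163.6]
contact_force: [1.1, -1.1, 0.9]
width: 0.0735
gripper_force: 0.0
```

Emit:
carry_out(
  series=[
    [[-0.08,-0.15,0,0,0,0,0.8],[-0.15,-0.3,0,0,0,0,0.8],[-0.25,-0.45,0,0,0,0,0.8],[-0.33,-0.55,0,0,0,0,0.8],[-0.33,-0.55,0,0,0,0,0.8]],
  ],
)

```text
time: 25.65
tool_pos: [0.5457, 0.0355, 0.2175]
tool_rot: [-179.9, 0.1, 163.2]
contact_force: [0.3, 0.8, -0.2]
width: 0.0733
gripper_force: 0.0
```

Emit:
carry_out(
  series=[
    [[0,0,0,0,0,0,0.8],[0,0,0,0,0,0,0.8],[0,0,0,0,0,0,0.8]],
  ],
)

```text
time: 25.95
tool_pos: [0.544, 0.0415, 0.2171]
tool_rot: [180.0, -0.0, 163.6]
contact_force: [-0.2, -0.3, -0.2]
width: 0.0736
gripper_force: 0.0
```

Run:
```python
from h import *
st=arm.state();p=get_image("wrist");s=get_image("scene");print(st["time"],st["tool_pos"],st["tool_rot"],st["contact_force"])
a=rect(p,st,(.568,.015),.04,.045);b=cv2.resize(s["image"][160:260,260:460,::-1],(800,400)[:1]+(400,),interpolation=cv2.INTER_CUBIC)
b=cv2.resize(s["image"][190:270,385:465,::-1],(400,400),interpolation=cv2.INTER_CUBIC)
cv2.imwrite("pics/r6.png",np.hstack([a,b]))
for n,z in [("driver_collar",.055),("stand",0)]:
    for q in spot_point(s,n)[:2]: print(n,q["p"],at(s,q["location"],z).round(4))
```

```text
25.95 [0.54399087 0.04147836 0.21714826] [ 1.79988918e+02 -1.71885521e-02  1.63634326e+02] [-0.19706661 -0.25801421 -0.23725839]
driver_collar 0.81 [0.5581 0.3109 0.055 ]
driver_collar 0.31 [0.5994 0.3145 0.055 ]
stand 0.95 [0.5603 0.3067 0.    ]
```

View pics/r6.png

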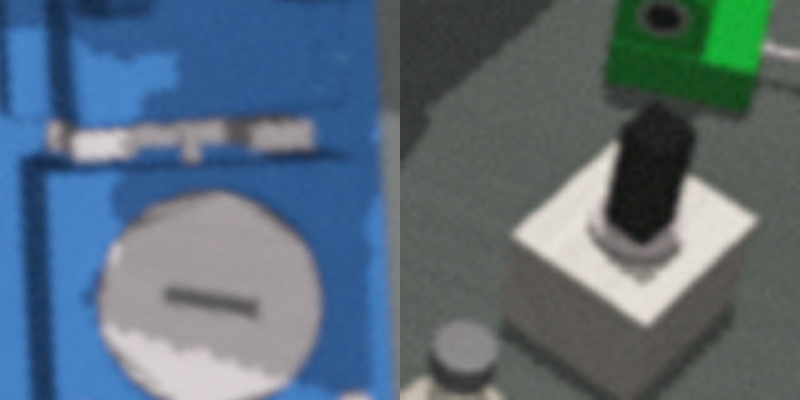

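```bash
python3 -c "
from bench import arm
print(arm.finish_job())"
```

```text
the job is handed in; nothing more can be done
None
```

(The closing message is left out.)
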